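# Catch drainage pebbles from the dispenser in the cup

### The arm

A 6-joint arm with a two-finger parallel gripper is mounted at the origin on the work surface. World frame = base frame: x ahead of the robot, y to its left, z up, the work surface at z = 0. Lengths are in mm, angles in rad, forces in N, time in s.
With the tool pointing down it reaches from about 350 to 925 mm from the base axis. Payload 6.4 kg.
Tool frame: the origin (TCP) lies where the fingers leave the gripper's body, on its centre line; the fingertips stand 73 mm ahead of it and the grasp point (between the pads) lies 54 mm ahead of it (manip.tip_extent is the distance from the TCP to the fingertips, in mm); y points along the fingers, x is the direction in which the jaws open and shut, and the axes are right-handed (so a half turn about y gives the same grasp; the last joint's range is limited). The gripper opens to 85 mm and grips with 20 to 120 N. Pads are 22 mm wide; open, the fingers measure 114 mm over their backs; the gripper's body (76 mm by 85 mm) begins 54 mm behind the grasp point. The pads swing forward as they close: fully open they stand 13 mm farther back than shut.
Start: joints at [-1.362, 0.245, 1.558, -0, 1.339, -0.174], TCP at [242.793, -602.964, 303.89] pointing down, gripper open.
Joint ranges: [-3.13, 3.13], [-1.02, 2.26], [0.13, 2.54], [-0.95, 4.09], [0.21, 2.88], [-2.74, 2.74]. Speed limits (rad/s): [2.57, 2.57, 3.14, 3.14, 3.14, 3.14].

### API

Orientations are given as a rotation vector (axis times angle).
In Python, from plant import monitor, cams, manip gives the robot as it stands. The module is installed in compiled form; this text tells all that it offers.
- The arm moves only by the tool servo_tool, never from a script. Its argument "series" is text: rows parted by semicolons, each of 6 numbers parted by spaces: the shift along the world's x, y, z in units of 40 mm (1.0 is 40 mm), then the turn, a rotation vector about the world's x, y, z in units of 5 degrees (1.0 is 5 degrees). In form: x y z ax ay az; .... A call has 1 to 20 rows; each row is the pose to reach, as a shift and turn from the pose commanded when the call began; what a row does not reach only later rows make up. A row lasts 1/10 s, in which the tool goes at most 50 mm and 8.59 degrees, less where a joint would pass 70% of its speed; a pose out of reach is approached as far as the arm can. A call with a gripper value outside its range is refused whole. "fingers" is the opening, from -1 (shut) to 1 (fully open), so that 0 is half open, set as the call begins (left out, the last holds). The fingers move at their own pace and stop on an object; the grip force is fixed at half the most. Time passes only in rows, so rows that repeat a pose let the fingers close. It gives the time, the measured TCP pose, the force and the opening at its end, in the units of the state.
- monitor.get_obs(): the state, without advancing time (a new reading comes with each control period).
- cams.get_image(name): name is "scene" or "top"; returns the picture (420x560x3 uint8, blue, green, red); there is no depth.
- cams.calibration(name): a dict with "fx", "fy", "cx", "cy" (pixels), "xyz" and "orientation" of the camera in the world. Camera axes: x right, y up, looking along -z (the intrinsics and any distortion apply to the point x, -y, -z); pixel columns grow to the right and rows downward; lengths in mm; the calibration is good to about 2 mm. A picture is of the moment at which its call begins. calibration takes no time and is no camera call.
- manip.job_done(): hands the job in, once; it reports no verdict.
The state is a dict: "t": time; "joint_pos": joint angles; "joint_vel": joint speeds; "tau": joint torques, N m; "tcp_pos": TCP position; "tcp_rot": TCP orientation; "wrist_force": force on the tool from outside, world axes, zero at the start; "wrist_torque": the same for the moment, N m; "grip_width": opening from 0.0 (shut) to 1.0 (fully open).
Only numpy, scipy, OpenCV 4.12 (cv2) and the standard library are available. Lean on these libraries where they do the work, as an engineer would, in place of code of your own. Each camera call takes 0.05 s, during which the arm holds its last target.

### The job

Pick up the white cup by its handle, hold it under the chute and push the dispenser's paddle back with the cup, so that the gate opens and all six pebbles slide off into the cup. Then set the cup, with every pebble in it, down upright in the middle of the terracotta saucer without dropping it, and let go. Leave the pots and the lidded tub beside the dispenser alone.

Things in the scene. Friction and masses are not known exactly. Their poses are not given: they have to be found in the camera images.
- cup: White plastic cup, round, open on top: 70 mm high, foot 72 and rim 90 mm across, wall and floor 4 mm thick, about 0.15 kg. Origin: centre of its underside; z up. A straight bar handle sticks out level along the cup's own -x. It starts upright on the table, left or right of the dispenser, its handle pointing towards the robot within about 30 degrees.
- handle (a point): Middle of the cup's bar handle, 80 mm from the cup's axis along the cup's -x and 50 mm above its underside; axes as the cup's. The handle is 14 mm thick (along the cup's y) and 22 mm tall (39 to 61 mm above the underside) and ends 116 mm from the cup's axis.
- dispenser: Fixed pebble dispenser: grey stand with an open steel chute, 52 mm wide inside, sloping 38 degrees down towards its own -x (to the robot, within about 15 degrees). Origin: on the table straight below the middle of the chute's lip; z up. The space below the lip is free: the stand's foot (120 mm wide, 10 mm thick) begins 40 mm behind the lip (+x), its post 85 mm behind.
- lip (a point): Middle of the chute's lower edge, 215 mm above the table; axes as the dispenser's. Pebbles fly off forwards: 30 to 60 mm below the lip they are 15 to 55 mm in front of it (own -x).
- paddle_face (a point): Middle of the front face (looking to the dispenser's -x) of the black upright paddle plate hanging below the lip: 74 mm wide, 52 mm tall, 5 mm thick. At rest this point is about 155 mm above the table and 30 mm in front (-x) of the lip, midway across.
- paddle (a joint): Paddle hinge, rad: 0 at rest, stop at 0.6. Pushing the plate along the dispenser's +x (away from the robot) swings it about a pin 12 mm above the lip and lifts the gate in the chute; a spring (2 to 5 N at the plate) shuts it again. Pebbles pass from about 0.3, freely from 0.4 (plate pushed back about 30 mm; about 44 mm at the stop).
- saucer: Terracotta saucer, loose, round, 140 mm across the rim, 18 mm high, with a flat inner floor about 110 mm across and 6 mm above the table. Origin: centre of its underside. It lies on the other side of the dispenser from the cup.
- pebble0: Chunky brown-grey drainage pebble, about 20 x 20 x 17 mm, 14 g; origin at its middle. One of six, waiting on the chute behind the gate. All six slide out within about 1.5 s of the gate opening.
- pebble1: Chunky brown-grey drainage pebble, about 20 x 20 x 17 mm, 14 g; origin at its middle. One of six, waiting on the chute behind the gate.
- pebble2: Chunky brown-grey drainage pebble, about 20 x 20 x 17 mm, 14 g; origin at its middle. One of six, waiting on the chute behind the gate.
- pebble3: Chunky brown-grey drainage pebble, about 20 x 20 x 17 mm, 14 g; origin at its middle. One of six, waiting on the chute behind the gate.
- pebble4: Chunky brown-grey drainage pebble, about 20 x 20 x 17 mm, 14 g; origin at its middle. One of six, waiting on the chute behind the gate.
- pebble5: Chunky brown-grey drainage pebble, about 20 x 20 x 17 mm, 14 g; origin at its middle. One of six, waiting on the chute behind the gate.
Not all that is in view belongs to the job. Several things have the shape of the cup; the one meant has the colours described above.

How it is judged (in metres and radians):
On the way, in this order (a step that is already met when the one before it is completed fails the run):
1. the cup, held up by the gripper, pushes the dispenser's paddle back (0.15 rad or more) (value of joint paddle above 0.15 rad and contact force between cup and dispenser above 0.3 N and contact force between the fingers and cup above 0.5 N and height (world z) of cup above 0.04 m), for 0.02 s.
2. all six pebbles are in the cup while it is held up clear of the table (underside above 40 mm) (horizontal distance between each of pebble0, pebble1, pebble2, pebble3, pebble4, pebble5 and cup below 0.042 m and z of pebble0 in the frame of cup between 0 and 0.07 m and z of pebble1 in the frame of cup between 0 and 0.07 m and z of pebble2 in the frame of cup between 0 and 0.07 m and z of pebble3 in the frame of cup between 0 and 0.07 m and z of pebble4 in the frame of cup between 0 and 0.07 m and z of pebble5 in the frame of cup between 0 and 0.07 m and height (world z) of cup above 0.04 m and contact force between the fingers and cup above 0.5 N), for 0.2 s.
At the end, for the whole second after the job is handed in: The cup stands upright (within 0.08 rad) and at rest on the saucer's floor, its axis within 22 mm of the saucer's, the saucer flat on the table; all six pebbles are in the cup (within 42 mm of its axis, below its rim); the paddle has sprung back (below 0.06 rad) (horizontal distance between each of pebble0, pebble1, pebble2, pebble3, pebble4, pebble5 and cup below 0.042 m and z of pebble0 in the frame of cup between 0 and 0.07 m and z of pebble1 in the frame of cup between 0 and 0.07 m and z of pebble2 in the frame of cup between 0 and 0.07 m and z of pebble3 in the frame of cup between 0 and 0.07 m and z of pebble4 in the frame of cup between 0 and 0.07 m and z of pebble5 in the frame of cup between 0 and 0.07 m and horizontal distance between cup and saucer below 0.022 m and z of cup in the frame of saucer between 0.002 and 0.011 m and angle between each of cup, saucer's own z axis and vertical below 0.08 rad and height (world z) of saucer below 0.006 m and linear speed of cup below 0.02 m/s and value of joint paddle below 0.06 rad); the robot touches nothing.
It fails at once if the cup is let go in the air (underside more than 40 mm above the table) (contact force between each of the fingers, the arm and cup below 0.01 N and height (world z) of cup above 0.04 m).
It fails at once if a pot or the lidded tub is moved by more than 30 mm (distance of any of pot_large, pot_small, tub from where it was at the start of the episode above 0.03 m).
It also fails if it takes over 59 s, if anything falls off the work surface, if the arm or the gripper's body presses on something with over 40 N, if the wrist force passes 120 N, or if a joint passes its speed limit or range.

## Working session

There is one attempt and no reset: what is moved stays moved. The work goes in short steps, Python scripts to look and compute and a tool call to move; the robot and the scene stay as the last step left them, time stands still between calls to the robot, and variables do not carry over. Pictures are saved under pics/ and viewed, and the job is handed in when it is done.

Besides the shell and the picture viewer there is one more tool, called after "Emit:" as name(argument=value, ...) on one line, values as JSON. servo_tool: Moves the arm, as the interface text tells. Its arguments: {"type":"object","properties":{"series":{"type":"string"},"fingers":{"type":"number"}},"required":["series"]}

```bash
mkdir -p pics
python3 - <<'E'
from plant import monitor, cams, manip
import cv2
for n in("scene","top"):
    cv2.imwrite(f"pics/{n}0.png",cams.get_image(n)); print(n,cams.calibration(n))
print(monitor.get_obs(), manip.tip_extent)
E
```

```text
scene {'fx': 412.92858587308444, 'fy': 412.92858587308444, 'cx': 280.59903928146565, 'cy': 208.48276286841482, 'xyz': array([782.07778681, 451.88925384, 945.47740621]), 'orientation': array([0.21190203, 0.70411435, 2.51167819])}
top {'fx': 512.0595445263106, 'fy': 512.0595445263106, 'cx': 276.4025389479566, 'cy': 212.36324651530606, 'xyz': array([ 429.97630699,   53.86628251, 1492.46796258]), 'orientation': array([ 0.08195192, -0.05802712, -1.57591276])}
{'t': 0.1, 'joint_pos': array([-1.36210336e+00,  2.45765566e-01,  1.55888300e+00, -3.09685473e-06,
        1.33869904e+00, -1.74114497e-01]), 'joint_vel': array([ 1.07143826e-04, -2.29915344e-03, -7.04804684e-05,  1.14206882e-03,
        4.05379996e-04,  6.53421919e-05]), 'tau': array([ 4.37759463e-04, -4.30667961e+01, -3.27130544e+01, -1.33282492e-04,
        2.81553694e-03,  9.59811814e-06]), 'tcp_pos': array([ 242.7101016 , -602.58525344,  302.88165624]), 'tcp_rot': array([-1.36508116,  0.92363508, -0.92155096]), 'wrist_force': array([-0.23085532, -0.64654869, -0.52755486]), 'wrist_torque': array([-0.00991322, -0.02450071,  0.08461253]), 'grip_width': 1.0003550632694838} 72.6
```

View pics/scene0.png

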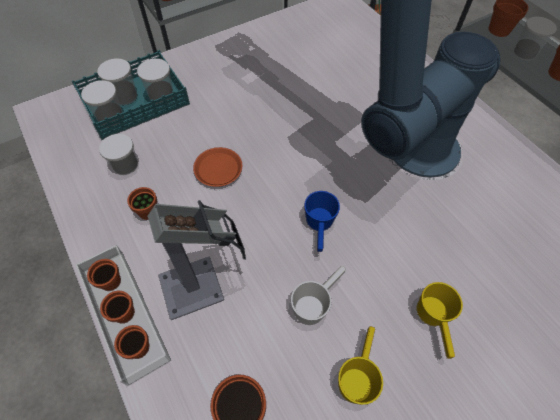

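View pics/top0.png

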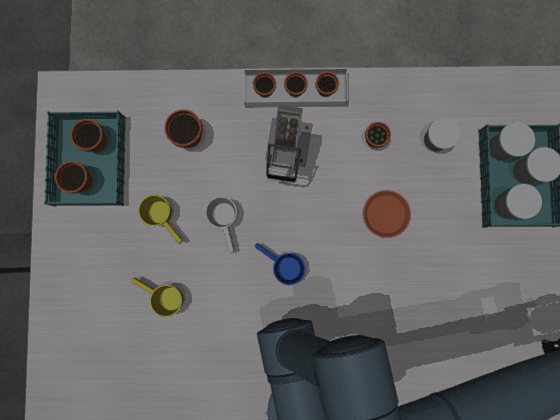

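The cup candidates in the top view are the white one at (222,212), blue at (289,267), yellow at (155,210) and yellow at (167,299). The white one fits the description. It appears at (311,302) in the scene view. Next I'll check it in close crops.

```bash
cat > h.py <<'E'
import numpy as np, cv2
from scipy.spatial.transform import Rotation as R
from scipy.optimize import least_squares
from plant import monitor, cams, manip
C={n:cams.calibration(n) for n in("scene","top")}
def proj(n,p):
    c=C[n]; q=(np.atleast_2d(p)-c["xyz"])@R.from_rotvec(c["orientation"]).as_matrix()
    return np.c_[c["cx"]+c["fx"]*q[:,0]/-q[:,2], c["cy"]+c["fy"]*q[:,1]/q[:,2]]
def ray(n,uv):
    c=C[n]; u,v=uv
    return c["xyz"],R.from_rotvec(c["orientation"]).apply([(u-c["cx"])/c["fx"],-(v-c["cy"])/c["fy"],-1])
def atz(n,uv,z):
    o,d=ray(n,uv); return o+d*(z-o[2])/d[2]
def tri(a,b):
    f=lambda p: np.r_[proj("scene",p)[0]-a,proj("top",p)[0]-b]
    r=least_squares(f,[600,0,50.]); return r.x,r.fun
def crop(src,u0,v0,w,h,k,out):
    im=cv2.imread(src) if isinstance(src,str) else src
    c=cv2.resize(im[v0:v0+h,u0:u0+w],None,fx=k,fy=k,interpolation=cv2.INTER_CUBIC)
    for i in range(0,w,10):
        cv2.putText(c,str(u0+i),(i*k,8),0,.3,(0,0,255),1); cv2.line(c,(i*k,10),(i*k,14),(0,0,255),1)
    for j in range(0,h,10):
        cv2.putText(c,str(v0+j),(0,j*k+3),0,.3,(0,0,255),1); cv2.line(c,(20,j*k),(24,j*k),(0,0,255),1)
    cv2.imwrite(out,c)
E
python3 - <<'E'
from h import *
crop("pics/scene0.png",280,260,80,70,8,"pics/c1.png")
crop("pics/top0.png",195,185,80,75,8,"pics/c2.png")
crop("pics/scene0.png",140,190,120,130,4,"pics/c3.png")
crop("pics/top0.png",255,100,70,90,6,"pics/c4.png")
E
```

```text
(no output)
```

View pics/c1.png

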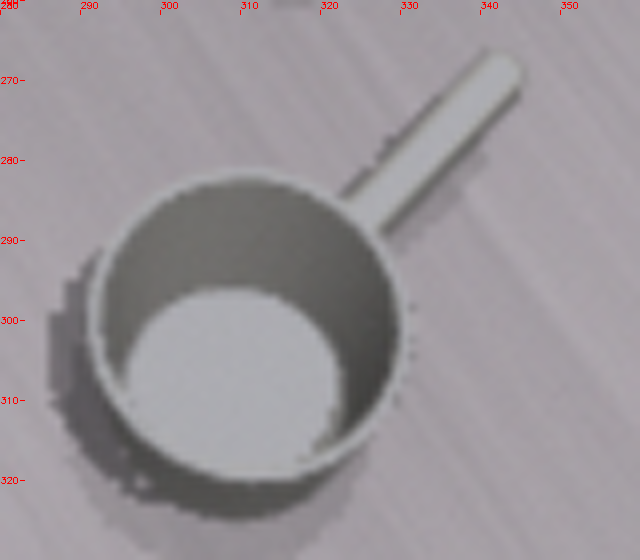

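View pics/c2.png

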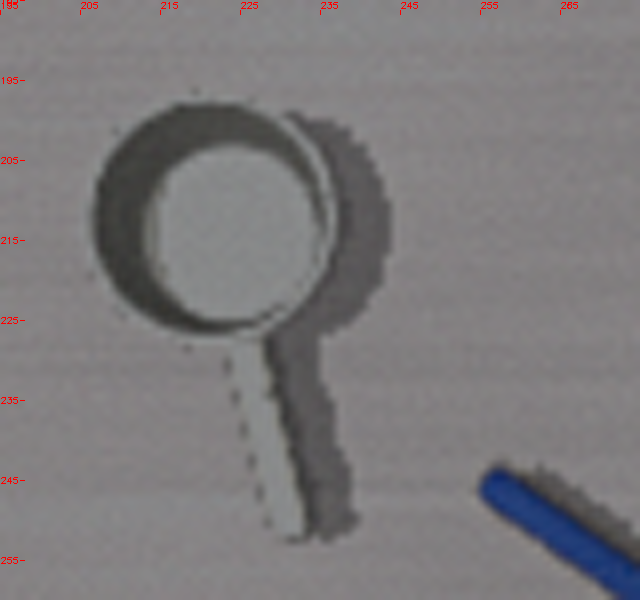

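View pics/c3.png

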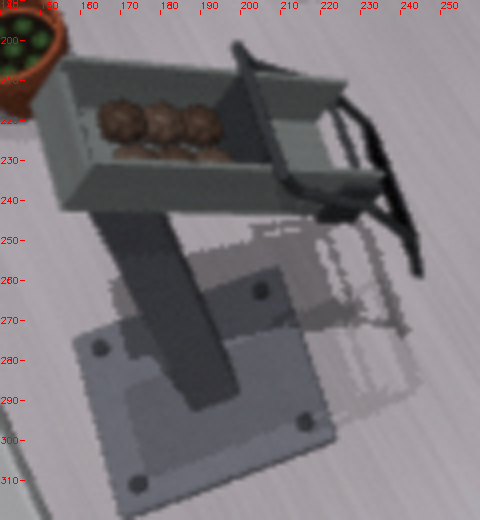

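View pics/c4.png

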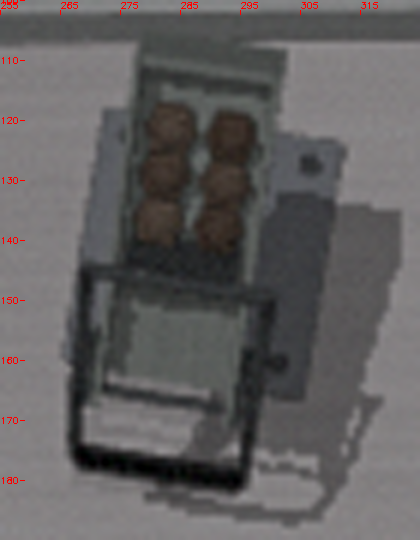

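```bash
cat > fit.py <<'E'
from h import *
def frame(p,l):  # p=x,y,yaw,z
    c,s=np.cos(p[2]),np.sin(p[2]); l=np.atleast_2d(l)
    return np.c_[p[0]+c*l[:,0]-s*l[:,1],p[1]+s*l[:,0]+c*l[:,1],l[:,2]+p[3]]
def fit(obs,p0):
    f=lambda p:np.concatenate([proj(n,frame(p,l))[0]-uv for n,l,uv in obs])
    r=least_squares(f,p0); return r.x,r.fun.reshape(-1,2).round(1).tolist()
print(tri((310.2,300.1),(221.4,211.9)),"rim"); print(tri((342.75,267.1),(230.9,252)),"handle end")
print("cup",fit([("scene",[0,0,70],(310.2,300.1)),("top",[0,0,70],(221.4,211.9)),("scene",[-116,0,61],(342.75,267.1)),("top",[-116,0,61],(230.9,252))],[600,150,0,0]))
print("disp",fit([("scene",[40,60,10],(223.25,298.75)),("scene",[40,-60,10],(209,256.25)),("top",[40,-60,10],(305,166.2)),("top",[40,60,10],(264.8,159.5)),("top",[0,0,215],(281.7,165.3))],[700,30,0,0]))
for n in("scene","top"):
    im=cv2.imread(f"pics/{n}0.png"); h=cv2.cvtColor(im,cv2.COLOR_BGR2HSV)
    m=((h[...,0]<15)&(h[...,1]>100)&(h[...,2]>80)).astype(np.uint8)
    k,l,s,c=cv2.connectedComponentsWithStats(m)
    for i in range(1,k):
        if s[i,4]>800: print(n,s[i],c[i], atz(n,c[i],14))
E
python3 fit.py
```

```text
(array([559.84959815, 230.52133841,  60.08189261]), array([-0.17699015, -0.02886224, -0.1536859 ,  0.1690013 ])) rim
(array([448.51472641, 202.89524306,  54.08435927]), array([ 0.32158611,  0.05833236,  0.2818107 , -0.27854894])) handle end
cup (array([ 5.60339844e+02,  2.30751274e+02,  2.45155919e-01, -8.59921739e+00]), [[-0.3, -0.0], [-0.3, -0.0], [0.4, 0.1], [0.4, -0.0]])
disp (array([ 6.68517612e+02,  5.73846538e+01, -1.75629194e-01, -6.43116320e+00]), [[0.5, 0.5], [0.5, -0.4], [-0.0, 0.4], [0.0, 0.4], [0.6, -1.6]])
scene [ 193  147   49   40 1499] [217.42561708 166.69779853] [ 556.99054678 -239.44187974   14.        ]
top [ 363  191   48   47 1715] [386.65306122 213.41166181] [ 556.78827821 -242.5057521    14.        ]
```

```bash
cat >> fit.py <<'E'
print("--- z=0")
def fit0(obs,p0):
    f=lambda p:np.concatenate([proj(n,frame(np.r_[p,0],l))[0]-uv for n,l,uv in obs])
    r=least_squares(f,p0[:3]); return r.x,r.fun.reshape(-1,2).round(1).tolist()
cupo=[("scene",[0,0,70],(310.2,300.1)),("top",[0,0,70],(221.4,211.9)),("scene",[-116,0,61],(342.75,267.1)),("top",[-116,0,61],(230.9,252))]
do=[("scene",[40,60,10],(223.25,298.75)),("scene",[40,-60,10],(209,256.25)),("top",[40,-60,10],(305,166.2)),("top",[40,60,10],(264.8,159.5)),("top",[0,0,215],(281.7,165.3))]
for o in (cupo,do):
    print(fit0(o,[600,150,0]))
    for n in("scene","top"): print(n,fit0([q for q in o if q[0]==n],[600,150,0]))
print(tri((217.43,166.7),(386.65,213.41)))
E
python3 fit.py | sed -n '/---/,$p'
```

```text
--- z=0
(array([5.61632783e+02, 2.31735927e+02, 2.46348709e-01]), [[-0.2, -0.7], [-1.0, -0.8], [0.7, -0.8], [-0.2, -0.5]])
scene (array([5.62853580e+02, 2.33493431e+02, 2.57108226e-01]), [[-0.2, 0.3], [0.3, -0.3]])
top (array([5.60044186e+02, 2.29019991e+02, 2.27855555e-01]), [[-0.1, -0.2], [0.1, 0.2]])
(array([ 6.68122704e+02,  5.84496002e+01, -1.72588063e-01]), [[0.7, -0.1], [0.4, -1.2], [-0.3, 0.1], [-0.5, 0.2], [0.2, -1.9]])
scene (array([ 6.69884968e+02,  5.90304782e+01, -1.70205294e-01]), [[0.2, 0.5], [-0.2, -0.6]])
top (array([ 6.66477683e+02,  5.80873551e+01, -1.78055626e-01]), [[-0.1, 0.8], [-0.3, 0.7], [0.3, -1.2]])
(array([ 556.52336912, -242.95501146,    9.8175562 ]), array([-0.24227968, -0.02228401, -0.12635178,  0.21704736]))
```

Run:
```python
from h import *
o=monitor.get_obs(); M=R.from_rotvec(o["tcp_rot"]).as_matrix(); print(M.round(3)); 
ang=np.degrees(np.arctan2(M[1,0],M[0,0])); print("jaw angle",ang)
for want in (104,-76): print("turn",(want-ang+180)%360-180)
print("joint6",np.degrees(o["joint_pos"]))
print("blue end",atz("top",(255.8,245),58))
g=np.array([561.5,231.5])-80*np.array([np.cos(.246),np.sin(.246)]); print("grasp",g,(g-o["tcp_pos"][:2])/40)
```

```text
[[ 0.374 -0.     0.928]
 [-0.928  0.002  0.374]
 [-0.002 -1.     0.   ]]
jaw angle -68.0666922322501
turn 172.0666922322501
turn -7.933307767749909
joint6 [-7.80427739e+01  1.40813297e+01  8.93174167e+01 -1.77436706e-04
  7.67018049e+01 -9.97602581e+00]
blue end [466.82270551 133.53265922  58.        ]
grasp [483.90845731 212.01789275] [ 6.02995889 20.36507865]
```

Emit:
servo_tool(series="0.15 0.5 0 0 0 -0.1; 0.4 1.4 0 0 0 -0.2; 0.7 2.4 0 0 0 -0.3; 1.05 3.6 0 0 0 -0.4; 1.4 4.8 0 0 0 -0.5; 1.75 6 0 0 0 -0.6; 2.15 7.2 0 0 0 -0.7; 2.5 8.4 0 0 0 -0.8; 2.85 9.6 0 0 0 -0.9; 3.2 10.8 0 0 0 -1.0; 3.55 12 0 0 0 -1.1; 3.9 13.2 0 0 0 -1.2; 4.3 14.4 0 0 0 -1.3; 4.6 15.6 0 0 0 -1.4; 5 16.8 0 0 0 -1.5; 5.3 18 -0.3 0 0 -1.59; 5.65 19 -0.8 0 0 -1.59; 5.9 19.9 -1.4 0 0 -1.59; 6.02 20.3 -2 0 0 -1.59; 6.02 20.36 -2.4 0 0 -1.59", fingers=0)

```text
t: 2.1
tcp_pos: [482.8, 213.3, 205.6]
tcp_rot: [-1.318, 1.027, -1.024]
wrist_force: [-0.5, -0.6, -0.0]
grip_width: 0.499
```

Emit:
servo_tool(series="0 0 0 0 0 0; 0 0 0 0 0 0; 0 0 0 0 0 0")

```text
t: 2.4
tcp_pos: [484.2, 211.1, 209.2]
tcp_rot: [-1.313, 1.027, -1.029]
wrist_force: [0.7, -0.9, -0.6]
grip_width: 0.497
```

Run:
```python
from h import *
for n in("scene","top"):
    cv2.imwrite(f"pics/{n}1.png",cams.get_image(n))
crop("pics/scene1.png",260,200,140,130,5,"pics/d1.png")
crop("pics/top1.png",180,175,110,110,5,"pics/d2.png")
o=monitor.get_obs(); print(o["t"],o["tcp_pos"],o["tcp_rot"],o["wrist_force"],o["grip_width"])
M=R.from_rotvec(o["tcp_rot"]).as_matrix(); print(M.round(3))
tip=o["tcp_pos"]+M[:,1]*73; print("tip",tip,proj("scene",tip),proj("top",tip))
```

```text
2.5 [484.26020849 211.0968822  209.27130281] [-1.31259796  1.02652917 -1.02922092] [-0.12834749  1.28045002  0.17703843] 0.5003064602679009
[[ 0.241  0.002  0.971]
 [-0.971  0.     0.241]
 [ 0.    -1.     0.002]]
tip [484.43573365 211.13012181 136.2715214 ] [[337.04002385 262.83886393]] [[224.90588011 237.77270561]]
```

View pics/d1.png

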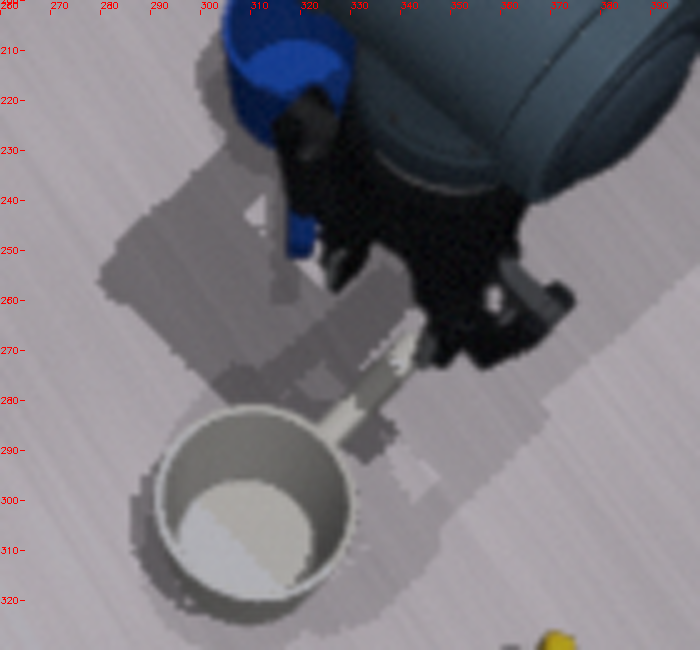

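View pics/d2.png

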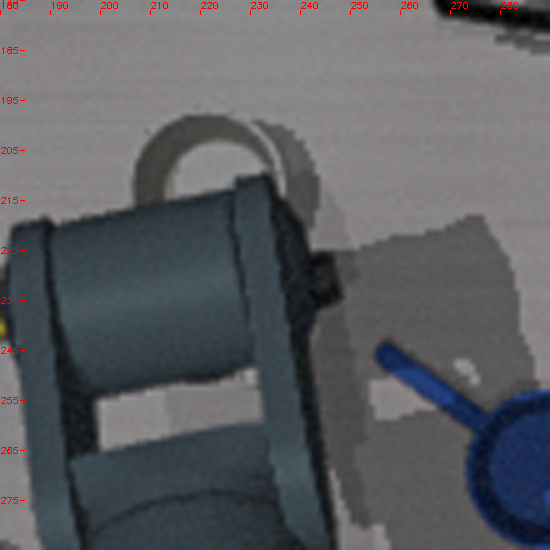

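Emit:
servo_tool(series="0 0 -0.3 0 0 0; 0 0 -0.8 0 0 0; 0.02 0.02 -1.4 0 0 0; 0.02 0.02 -2 0 0 0; 0.02 0.02 -2.4 0 0 0; 0.02 0.02 -2.6 0 0 0; 0.02 0.02 -2.63 0 0 0; 0.02 0.02 -2.63 0 0 0; 0.02 0.02 -2.63 0 0 0")

```text
t: 3.4
tcp_pos: [485.1, 212.4, 103.7]
tcp_rot: [-1.313, 1.026, -1.028]
wrist_force: [0.3, 0.2, 0.0]
grip_width: 0.497
```

Run:
```python
from h import *
cv2.imwrite(f"pics/scene2.png",cams.get_image("scene"))
crop("pics/scene2.png",260,200,140,130,5,"pics/d3.png")
o=monitor.get_obs(); print(o["t"],o["tcp_pos"],o["tcp_rot"],o["wrist_force"],o["grip_width"])
```

```text
3.45 [485.0966225  212.38856525 103.73696243] [-1.31315151  1.02612957 -1.02842096] [-0.53682245 -0.58518186 -0.22209612] 0.4990692684337172
```

View pics/d3.png

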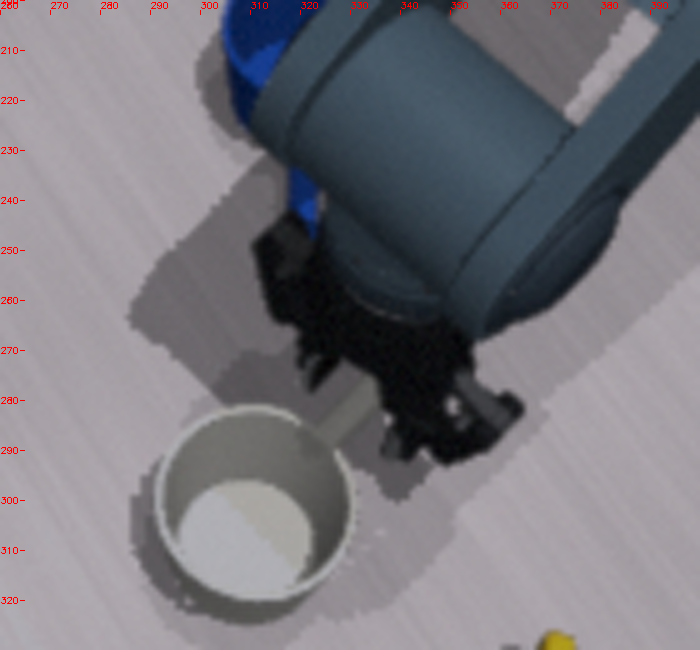

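The handle lies midway between the pads, at roughly (322,275) and (340,288) in the scene view. I'll close the fingers and lift slightly.

Emit:
servo_tool(series="0 0 0 0 0 0; 0 0 0 0 0 0; 0 0 0 0 0 0; 0 0 0 0 0 0; 0 0 0 0 0 0; 0 0 0 0 0 0; 0 0 0 0 0 0; 0 0 0 0 0 0", fingers=-1)

```text
t: 4.25
tcp_pos: [484.7, 212.4, 103.3]
tcp_rot: [-1.314, 1.027, -1.028]
wrist_force: [-2.9, 0.3, 5.4]
grip_width: 0.15
```

Emit:
servo_tool(series="0 0 0.1 0 0 0; 0 0 0.3 0 0 0; 0 0 0.6 0 0 0; 0 0 1 0 0 0; 0 0 1.4 0 0 0; 0 0 1.8 0 0 0; 0 0 2.1 0 0 0; 0 0 2.35 0 0 0; 0 0 2.4 0 0 0; 0 0 2.4 0 0 0; 0 0 2.4 0 0 0")

```text
t: 5.35
tcp_pos: [483.9, 212.1, 197.9]
tcp_rot: [-1.316, 1.029, -1.027]
wrist_force: [-0.3, -0.1, -1.2]
grip_width: 0.153
```

Run:
```python
from h import *
for n in("scene","top"):
    cv2.imwrite(f"pics/{n}3.png",cams.get_image(n))
crop("pics/scene3.png",260,200,140,130,5,"pics/d4.png")
o=monitor.get_obs(); print(o["t"],o["tcp_pos"],o["tcp_rot"],o["wrist_force"],o["wrist_torque"],o["grip_width"])
```

```text
5.45 [483.91132164 212.13317435 197.80673763] [-1.31613871  1.02874451 -1.02680825] [ 0.78364682 -0.59256232 -1.03853742] [-0.03974842  0.12463922  0.0618693 ] 0.15455306740395192
```

View pics/d4.png

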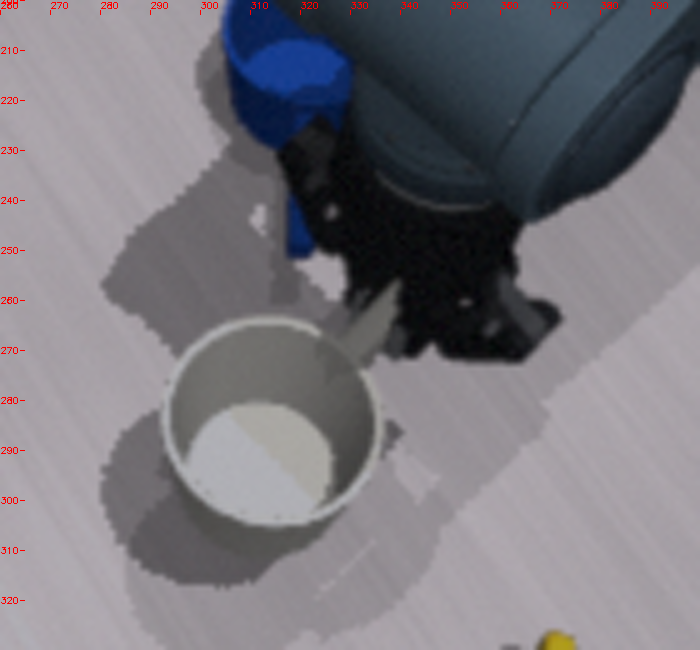

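Emit:
servo_tool(series="-0.1 -0.1 0 0 0 -0.2; -0.2 -0.3 0 0 0 -0.6; -0.3 -0.6 0 0 0 -1.1; -0.4 -0.9 0 0 0 -1.6; -0.4 -1.2 0 0 0 -2.1; -0.4 -1.5 0 0 0 -2.6; -0.4 -1.8 0 0 0 -3.1; -0.4 -2.1 0 0 0 -3.6; -0.3 -2.4 0 0 0 -4.1; -0.2 -2.7 0.02 0 0 -4.5; -0.1 -2.9 0.03 0 0 -4.7; -0.08 -3 0.03 0 0 -4.8; -0.08 -3.03 0.03 0 0 -4.85; -0.08 -3.03 0.03 0 0 -4.85; -0.08 -3.03 0.03 0 0 -4.85; -0.08 -3.03 0.03 0 0 -4.85")

```text
t: 7.05
tcp_pos: [481.0, 91.4, 199.8]
tcp_rot: [-1.12, 1.34, -1.339]
wrist_force: [0.1, -0.3, -1.5]
grip_width: 0.155
```

Run:
```python
from h import *
for n in("scene","top"):
    cv2.imwrite(f"pics/{n}4.png",cams.get_image(n))
crop("pics/scene4.png",170,170,160,120,5,"pics/e1.png")
crop("pics/top4.png",230,100,110,120,5,"pics/e2.png")
o=monitor.get_obs(); print(o["t"],o["tcp_pos"],o["tcp_rot"],o["wrist_force"],o["wrist_torque"],o["grip_width"])
M=R.from_rotvec(o["tcp_rot"]).as_matrix(); print(np.degrees(np.arctan2(M[1,0],M[0,0]))+90)
```

```text
7.15 [481.10297661  91.33006574 199.87741847] [-1.11935026  1.33957034 -1.33951289] [ 0.14981514  0.73575111 -1.66630773] [-0.00988619  0.10066335  0.03540648] 0.15357292365682154
-10.233170404145625
```

View pics/e1.png

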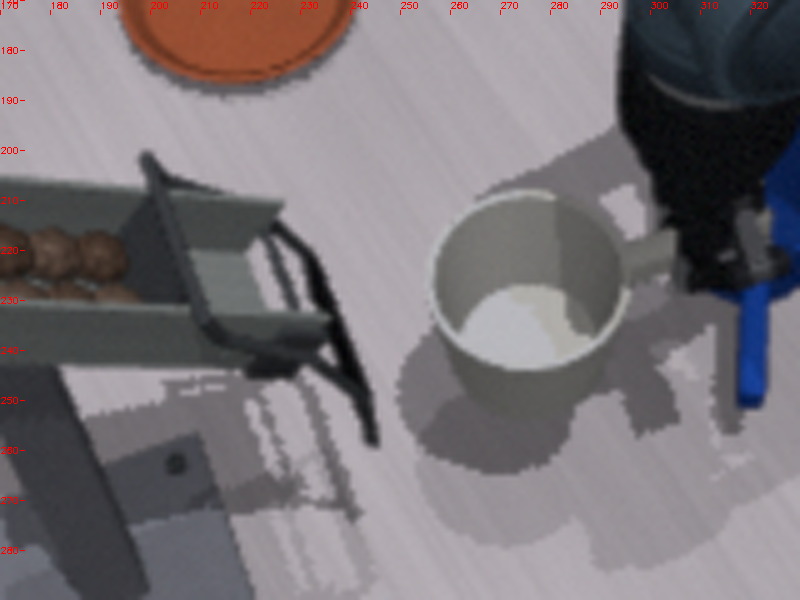

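View pics/e2.png

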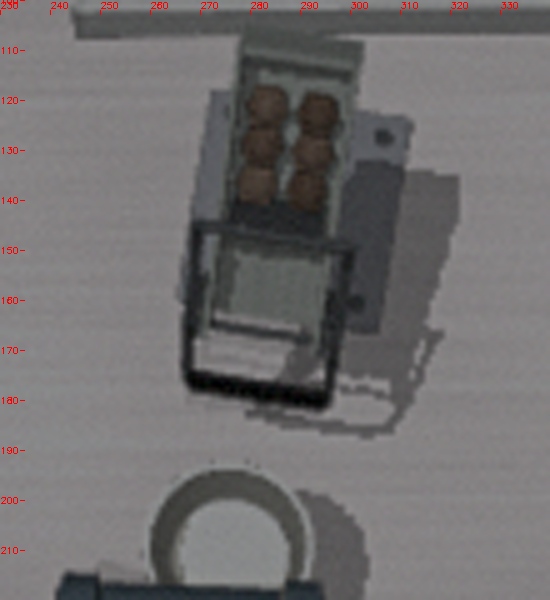

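Run:
```python
from h import *
print(tri((276,225.4),(275.8,209.4)),atz("scene",(276,225.4),166),atz("top",(275.8,209.4),166))
D=np.array([668,58.]);y=-.173
def w(l): c,s=np.cos(y),np.sin(y); l=np.atleast_2d(l); return np.c_[D[0]+c*l[:,0]-s*l[:,1],D[1]+s*l[:,0]+c*l[:,1],l[:,2]]
P=w([[-30,37,129],[-30,-37,129],[-30,37,181],[-30,-37,181],[0,26,215],[0,-26,215]])
print(proj("scene",P).round(1).tolist());print(proj("top",P).round(1).tolist())
im=cv2.imread("pics/scene4.png");it=cv2.imread("pics/top4.png")
for n,i in(("scene",im),("top",it)):
    i=cv2.resize(i,None,fx=4,fy=4,interpolation=cv2.INTER_CUBIC)
    for q in proj(n,P): cv2.circle(i,tuple(int(v) for v in (q+.5)*4),3,(0,255,0),1)
    cv2.imwrite(f"pics/ov_{n}.png", i[640:1200,560:1160] if n=="scene" else i[380:900,960:1400])
```

```text
(array([555.89002732,  76.14437002, 158.96886669]), array([-0.39882223, -0.05306835, -0.29208483,  0.38478553])) [557.24230463  80.06036189 166.        ] [556.22656061  75.2612002  166.        ]
[[245.9, 258.9], [235.1, 230.7], [244.3, 248.3], [233.1, 219.1], [227.0, 241.0], [219.2, 219.7]]
[[266.8, 178.0], [293.9, 182.5], [266.1, 174.9], [294.3, 179.5], [271.9, 161.8], [292.2, 165.1]]
```

View pics/ov_scene.png

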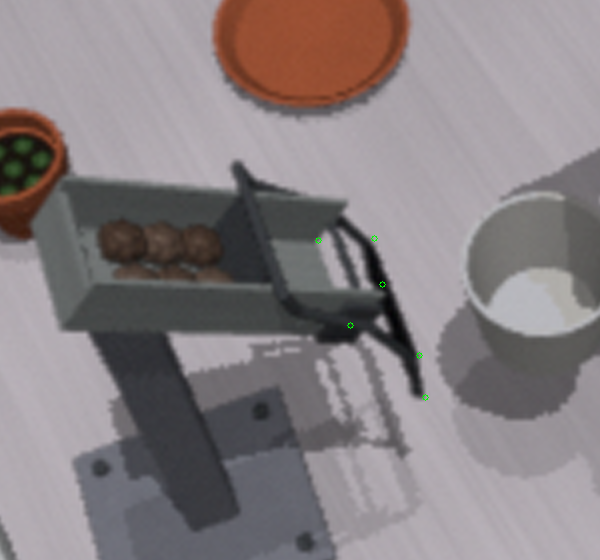

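View pics/ov_top.png

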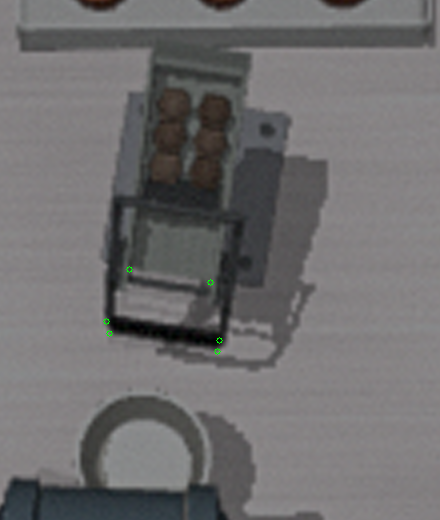

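Emit:
servo_tool(series="0.12 -0.02 0 0 0 0; 0.3 -0.05 0 0 0 0; 0.5 -0.09 0 0 0 0; 0.65 -0.11 0 0 0 0; 0.75 -0.13 0 0 0 0; 0.75 -0.13 0 0 0 0; 0.75 -0.13 0 0 0 0")

```text
t: 7.85
tcp_pos: [511.1, 85.8, 199.7]
tcp_rot: [-1.119, 1.34, -1.34]
wrist_force: [-0.4, -1.0, -1.5]
grip_width: 0.156
```

Run:
```python
from h import *
for n in("scene","top"):
    cv2.imwrite(f"pics/{n}5.png",cams.get_image(n))
crop("pics/scene5.png",170,170,160,120,5,"pics/f1.png")
crop("pics/top5.png",230,100,110,120,5,"pics/f2.png")
o=monitor.get_obs(); print(o["t"],o["tcp_pos"],o["wrist_force"],o["wrist_torque"],o["grip_width"])
```

```text
7.95 [510.95789049  85.86566817 199.76762049] [-0.76101597 -0.41630125 -1.59943771] [0.03807293 0.16990676 0.00242848] 0.1579591757702614
```

View pics/f1.png

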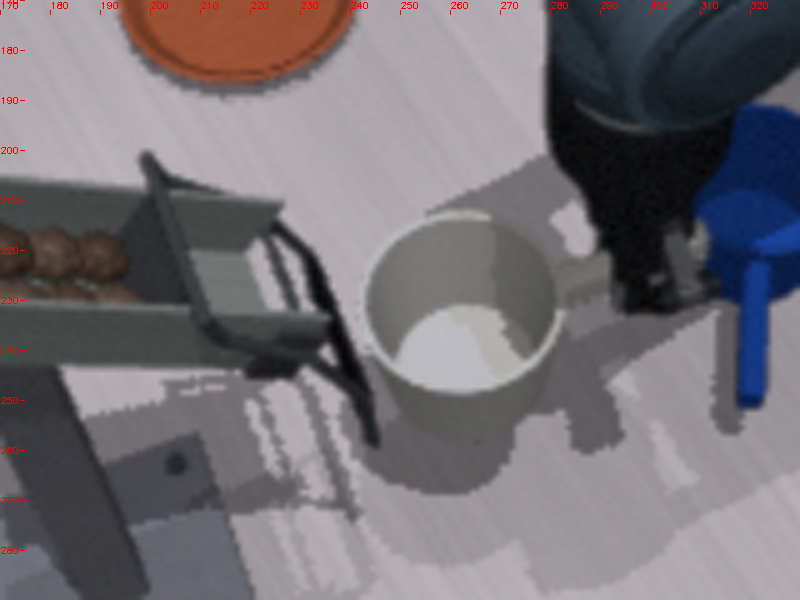

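View pics/f2.png

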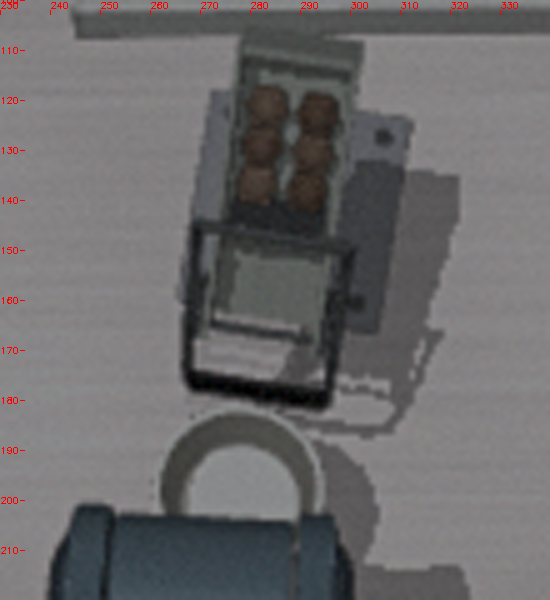

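Emit:
servo_tool(series="0.1 -0.02 0 0 0 0; 0.3 -0.05 0 0 0 0; 0.55 -0.1 0 0 0 0; 0.8 -0.14 0 0 0 0; 0.9 -0.16 0 0 0 0; 0.9 -0.16 0 0 0 0; 0.9 -0.16 0 0 0 0; 0.9 -0.16 0 0 0 0; 0.9 -0.16 0 0 0 0")

```text
t: 8.85
tcp_pos: [546.9, 79.4, 199.8]
tcp_rot: [-1.119, 1.34, -1.34]
wrist_force: [-3.6, 1.2, -5.4]
grip_width: 0.155
```

Run:
```python
from h import *
for n in("scene","top"):
    cv2.imwrite(f"pics/{n}6.png",cams.get_image(n))
crop("pics/scene6.png",170,170,160,120,5,"pics/g1.png")
crop("pics/top6.png",230,100,110,120,5,"pics/g2.png")
o=monitor.get_obs(); print(o["t"],o["tcp_pos"],o["wrist_force"],o["wrist_torque"],o["grip_width"])
```

```text
8.95 [547.06027113  79.35520903 199.95568966] [-3.20685449 -0.66016006 -6.29424899] [ 0.19101747  1.20861369 -0.01974806] 0.15571642994926277
```

View pics/g1.png

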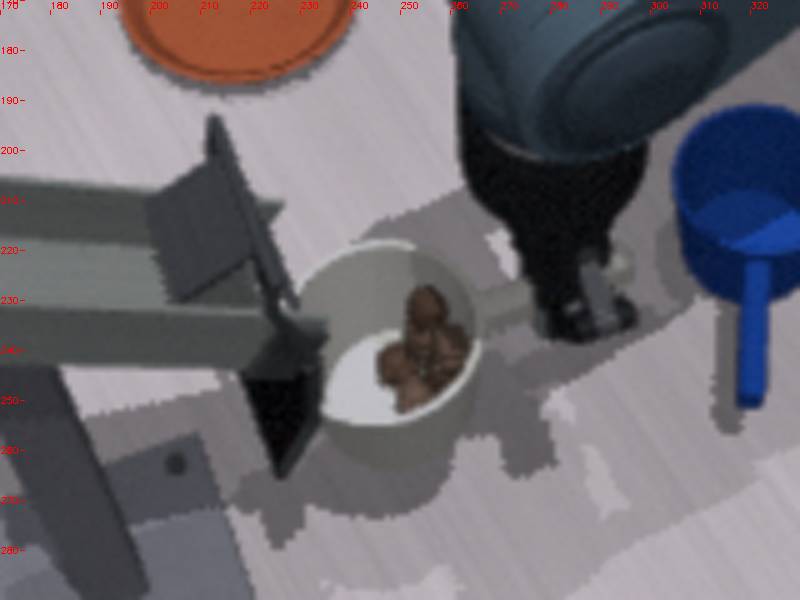

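View pics/g2.png

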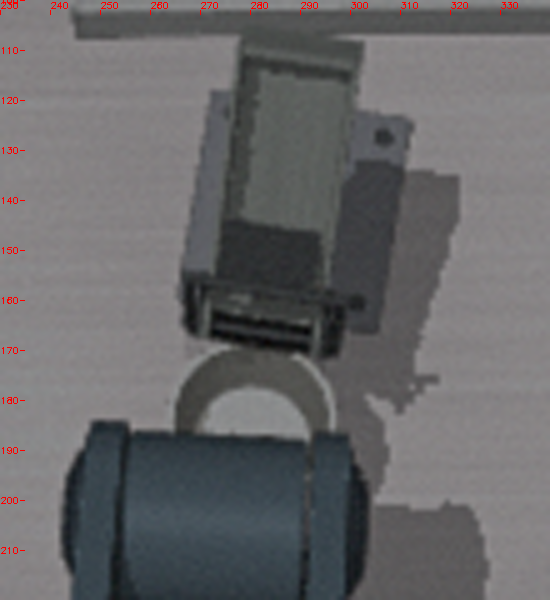

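Emit:
servo_tool(series="0 0 0 0 0 0; 0 0 0 0 0 0; 0 0 0 0 0 0; 0 0 0 0 0 0; 0 0 0 0 0 0; -0.05 0.01 0 0 0 0; -0.2 0.03 0 0 0 0; -0.4 0.07 0 0 0 0; -0.7 0.12 0 0 0 0; -1 0.17 0 0 0 0; -1.3 0.22 0 0 0 0; -1.6 0.28 0 0 0 0; -1.8 0.31 0 0 0 0; -1.9 0.33 0 0 0 0; -1.9 0.33 0 0 0 0; -1.9 0.33 0 0 0 0")

```text
t: 10.55
tcp_pos: [471.5, 92.6, 200.1]
tcp_rot: [-1.118, 1.339, -1.34]
wrist_force: [-0.5, 0.5, -2.7]
grip_width: 0.153
```

Run:
```python
from h import *
for n in("scene","top"):
    cv2.imwrite(f"pics/{n}7.png",cams.get_image(n))
crop("pics/scene7.png",170,170,160,120,5,"pics/g3.png")
crop("pics/scene7.png",245,195,70,60,10,"pics/g5.png")
o=monitor.get_obs(); print(o["t"],o["tcp_pos"],o["wrist_force"],o["wrist_torque"],o["grip_width"])
```

```text
10.65 [471.61343674  92.5381066  200.01857966] [ 0.4371209   0.21778141 -2.61302136] [0.03008917 0.23753561 0.00701258] 0.1572215744738428
```

View pics/g3.png

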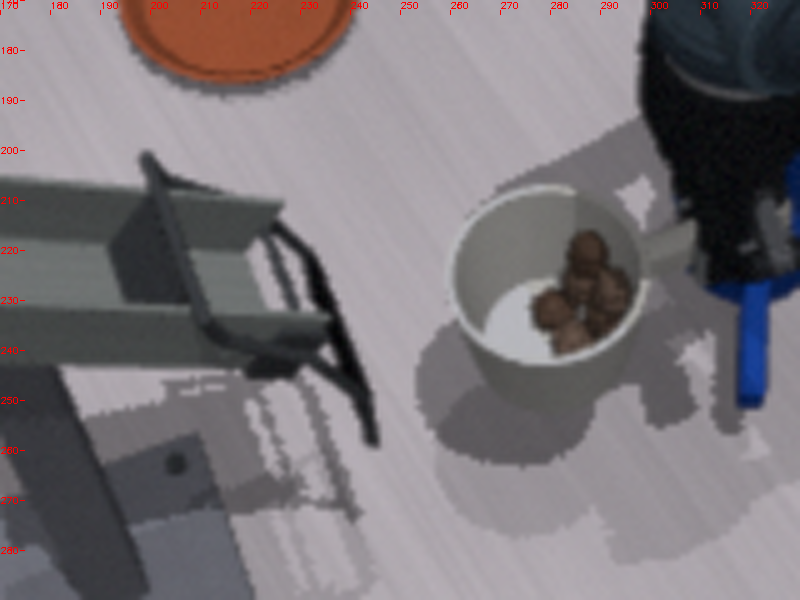

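View pics/g5.png

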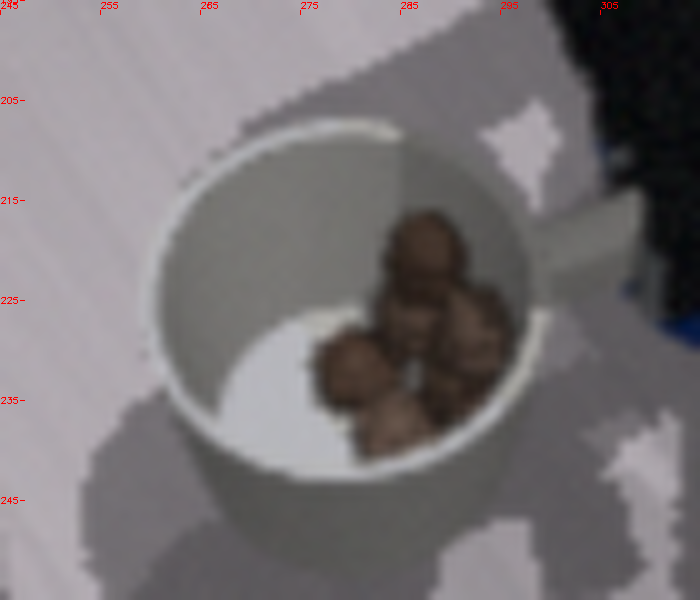

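View pics/top7.png

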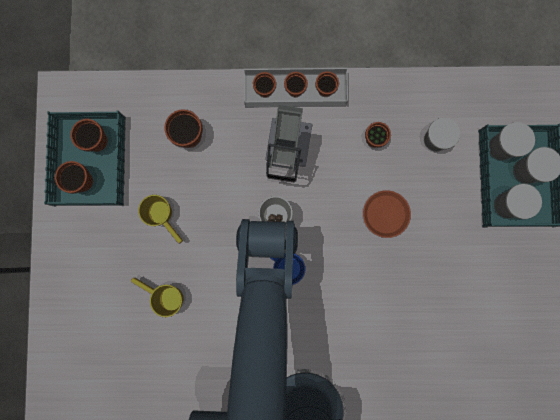

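All six pebbles show in the cup, at about (286,220), (285,228), (292,228), (289,234), (280,232) and (284,237). The table around it is clear, the chute is empty and the paddle is back at rest. Now I'll carry the cup over the saucer.

Emit:
servo_tool(series="0 -0.05 0 0 0 0; 0 -0.2 0 0 0 0; 0 -0.45 0 0 0 0; 0 -0.8 0 0 0 0; 0.02 -1.25 0 0 0 0; 0.04 -1.75 0 0 0 0; 0.06 -2.3 0 0 0 0; 0.08 -2.85 0 0 0 0; 0.1 -3.4 0 0 0 0; 0.12 -3.95 0 0 0 0; 0.14 -4.5 0 0 0 0; 0.16 -5.05 0 0 0 0; 0.18 -5.6 0 0 0 0; 0.2 -6.15 0 0 0 0; 0.22 -6.65 0 0 0 0; 0.24 -7.1 0 0 0 0; 0.24 -7.45 0 0 0 0; 0.24 -7.72 0 0 0 0; 0.24 -7.9 0 0 0 0; 0.24 -7.98 0 0 0 0")

```text
t: 12.65
tcp_pos: [480.8, -227.0, 199.8]
tcp_rot: [-1.119, 1.34, -1.34]
wrist_force: [0.1, 0.4, -3.0]
grip_width: 0.155
```

Emit:
servo_tool(series="0 0 -0.1 0 0 0; 0 0 -0.3 0 0 0; 0 0 -0.6 0 0 0; 0 0 -0.9 0 0 0; 0 0 -1.1 0 0 0; 0 0 -1.2 0 0 0; 0 0 -1.2 0 0 0; 0 0 -1.2 0 0 0")

```text
t: 13.45
tcp_pos: [481.0, -226.7, 152.1]
tcp_rot: [-1.119, 1.34, -1.34]
wrist_force: [1.0, 0.3, -2.4]
grip_width: 0.15
```

Run:
```python
from h import *
for n in("scene","top"):
    cv2.imwrite(f"pics/{n}8.png",cams.get_image(n))
crop("pics/scene8.png",170,110,130,100,6,"pics/k1.png")
crop("pics/top8.png",340,165,100,90,6,"pics/k2.png")
o=monitor.get_obs(); print(o["t"],o["tcp_pos"],o["tcp_rot"],o["wrist_force"],o["wrist_torque"],o["grip_width"])
```

```text
13.55 [ 481.14189227 -226.84670799  152.49698463] [-1.11878203  1.33885994 -1.34097224] [-0.37829463  0.00918233 -2.47883586] [0.12398992 0.19688177 0.01167565] 0.15410761447267723
```

View pics/k1.png

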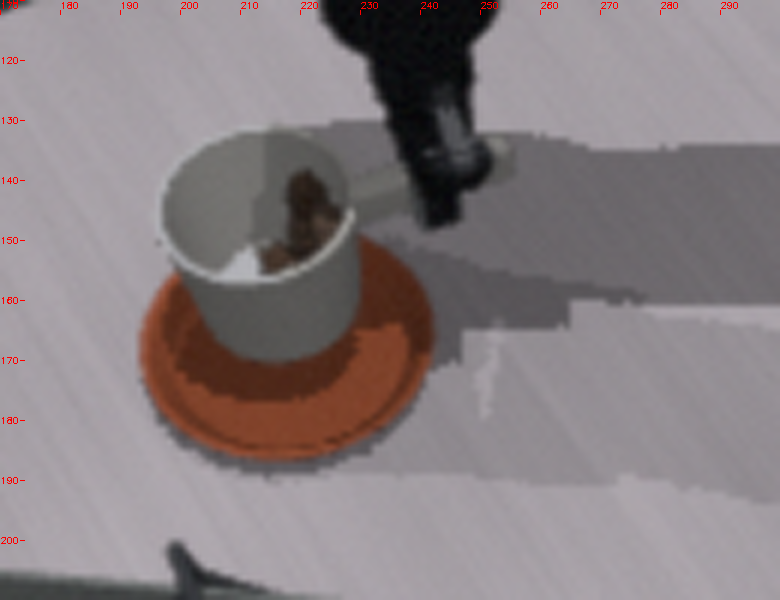

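View pics/k2.png

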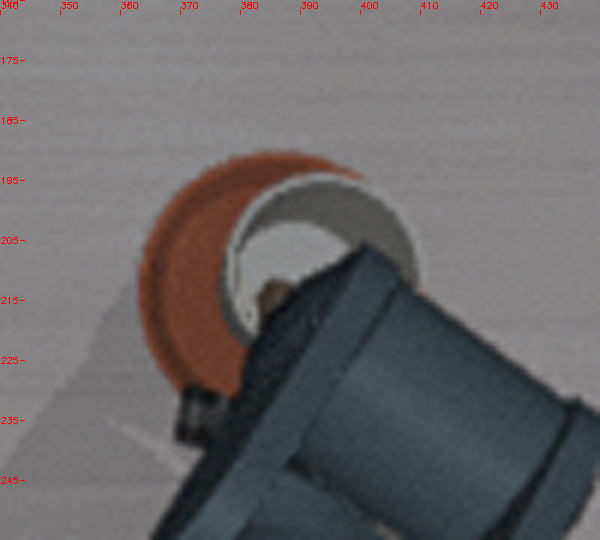

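Run:
```python
from h import *
for z in(116,118): print(atz("scene",(212.5,143.7),z),atz("top",(393.2,209.7),z))
print(tri((212.5,143.7),(393.2,209.7)))
for z in (10,16): print(atz("scene",(217.43,166.7),z),atz("top",(386.65,213.41),z))
```

```text
[ 558.7417626  -237.18674694  116.        ] [ 557.94127118 -239.86586528  116.        ]
[ 559.28026075 -235.52527673  118.        ] [ 557.75533883 -239.43907416  118.        ]
(array([ 557.99044041, -240.48787785,  112.26103533]), array([-0.12142898, -0.0106543 , -0.06253126,  0.11057416]))
[ 556.01688534 -242.39730901   10.        ] [ 557.13626118 -243.29886799   10.        ]
[ 557.46680321 -237.94426787   16.        ] [ 556.62160606 -242.09614999   16.        ]
```

Emit:
servo_tool(series="-0.03 -0.05 -0.1 0 0 0; -0.03 -0.05 -0.3 0 0 0; -0.03 -0.05 -0.5 0 0 0; -0.03 -0.05 -0.7 0 0 0; -0.03 -0.05 -0.85 0 0 0; -0.03 -0.05 -0.95 0 0 0; -0.03 -0.05 -1 0 0 0; -0.03 -0.05 -1 0 0 0; -0.03 -0.05 -1 0 0 0")

```text
t: 14.45
tcp_pos: [479.9, -228.8, 112.6]
tcp_rot: [-1.119, 1.339, -1.34]
wrist_force: [-3.7, 2.0, 3.6]
grip_width: 0.152
```

Emit:
servo_tool(series="0 0 -0.02 0 0 0; 0 0 -0.04 0 0 0; 0 0 -0.06 0 0 0; 0 0 -0.06 0 0 0; 0 0 -0.06 0 0 0")

```text
t: 14.95
tcp_pos: [480.0, -229.0, 110.4]
tcp_rot: [-1.119, 1.339, -1.341]
wrist_force: [-5.5, 1.3, 5.9]
grip_width: 0.154
```

Run:
```python
from h import *
for n in("scene","top"):
    cv2.imwrite(f"pics/{n}9.png",cams.get_image(n))
crop("pics/scene9.png",170,110,130,100,6,"pics/l1.png")
o=monitor.get_obs(); print(o["t"],o["tcp_pos"],o["tcp_rot"],o["wrist_force"],o["wrist_torque"],o["grip_width"])
```

```text
15.05 [ 480.01587602 -228.95125694  110.39627099] [-1.11896473  1.33861446 -1.34104691] [-5.33995779  2.49210027  6.18657765] [0.2381506  0.24802408 0.12403822] 0.15484886159371397
```

View pics/l1.png

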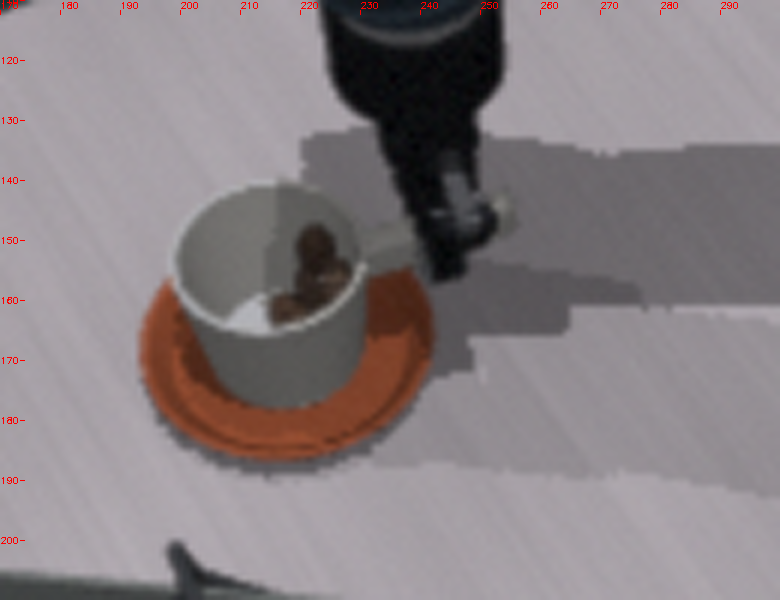

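Emit:
servo_tool(series="0 0 -0.01 0 0 0; 0 0 -0.01 0 0 0; 0 0 -0.01 0 0 0; 0 0 -0.01 0 0 0; 0 0 -0.01 0 0 0; 0 0 -0.01 0 0 0; 0 0 -0.01 0 0 0", fingers=-0.2)

```text
t: 15.75
tcp_pos: [479.6, -228.6, 109.1]
tcp_rot: [-1.119, 1.34, -1.34]
wrist_force: [0.4, -0.1, -0.4]
grip_width: 0.402
```

Run:
```python
from h import *
cv2.imwrite("pics/scene10.png",cams.get_image("scene"))
crop("pics/scene10.png",170,110,130,100,6,"pics/m1.png")
o=monitor.get_obs(); print(o["t"],o["tcp_pos"],o["wrist_force"],o["wrist_torque"],o["grip_width"])
```

```text
15.8 [ 479.57999378 -228.53820832  109.04261802] [-0.23338793 -0.24459112  0.07943315] [ 0.00617912 -0.02157445  0.00080084] 0.39728253664274343
```

View pics/m1.png

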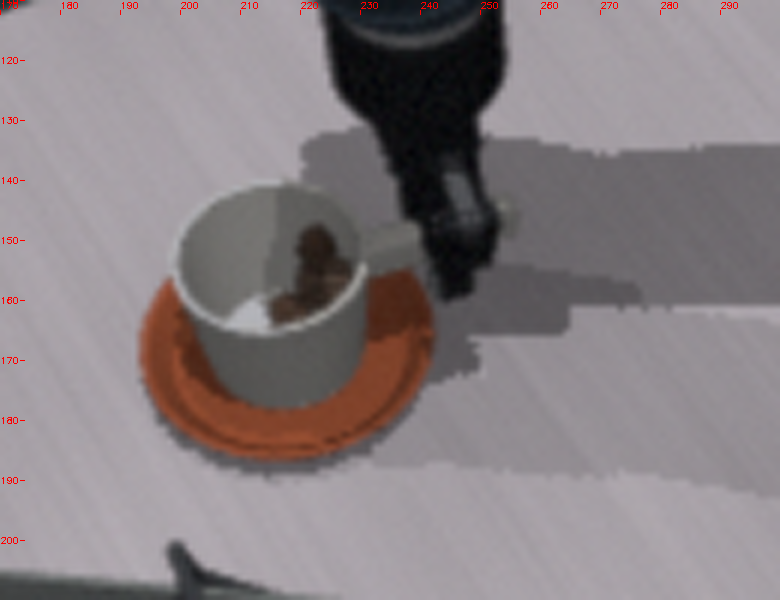

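The cup is released, the wrist force is back to zero, and the cup hasn't shifted. I'll lift straight up and then move back out of the view.

Emit:
servo_tool(series="0 0 0.1 0 0 0; 0 0 0.3 0 0 0; 0 0 0.7 0 0 0; 0 0 1.2 0 0 0; 0 0 1.9 0 0 0; 0 0 2.6 0 0 0; 0 0 3.3 0 0 0; -0.2 -0.5 4 0 0 0; -0.5 -1.2 4.4 0 0 0; -0.9 -2.1 4.5 0 0 0; -1.3 -3 4.5 0 0 0; -1.7 -3.8 4.5 0 0 0; -2 -4.5 4.5 0 0 0; -2.1 -4.8 4.5 0 0 0; -2.1 -4.8 4.5 0 0 0; -2.1 -4.8 4.5 0 0 0; -2.1 -4.8 4.5 0 0 0")

```text
t: 17.5
tcp_pos: [396.2, -419.3, 289.1]
tcp_rot: [-1.12, 1.339, -1.339]
wrist_force: [0.7, -0.6, 0.5]
grip_width: 0.403
```

Run:
```python
from h import *
for n in("scene","top"): cv2.imwrite(f"pics/{n}11.png",cams.get_image(n))
a=cv2.imread("pics/scene11.png")
crop(a,170,110,100,100,6,"pics/n1.png")
crop("pics/top11.png",340,165,100,90,6,"pics/n2.png")
o=monitor.get_obs(); print(o["t"],o["tcp_pos"],o["wrist_force"],o["grip_width"])
```

```text
17.6 [ 396.20678373 -419.48271634  289.12316732] [ 0.69413356 -1.18796397 -0.3369197 ] 0.39929605415342556
```

View pics/n1.png

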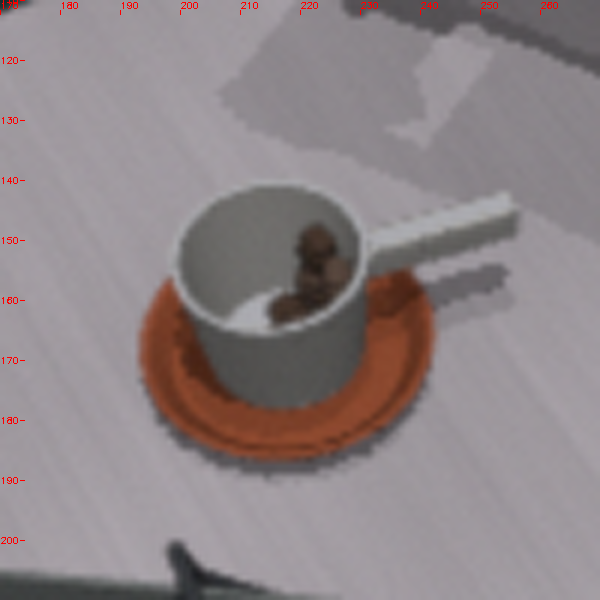

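View pics/n2.png

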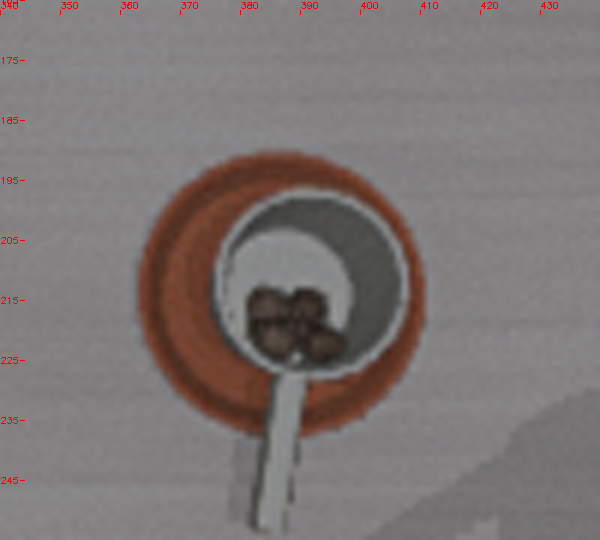

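View pics/scene11.png

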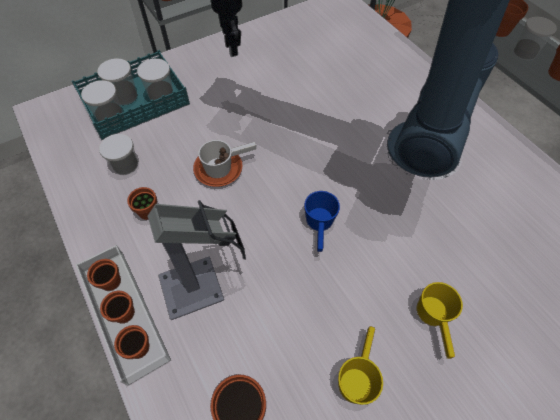

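Run:
```python
from h import *
print(tri((170+270/6-.5,110+260/6-.5),(391.3,211.8)))
print("rim top",atz("top",(391.3,211.8),76),"scene",atz("scene",(170+270/6-.5,110+260/6-.5),76)); print("floor",atz("top",(387.5,212.8),10)); print("saucer",atz("top",(386.65,213.4),15),atz("scene",(217.43,166.7),16))
crop("pics/scene11.png",195,135,45,40,14,"pics/p1.png")
crop("pics/top11.png",370,190,45,45,13,"pics/p2.png")
```

```text
(array([ 556.19613496, -244.18471951,   69.78045401]), array([-0.08583826, -0.00768134, -0.04436444,  0.07751529]))
rim top [ 555.85889771 -243.00961314   76.        ] scene [ 557.614948   -239.09899743   76.        ]
floor [ 558.89280002 -245.79708602   10.        ]
saucer [ 556.7363568  -242.29731796   15.        ] [ 557.46680321 -237.94426787   16.        ]
```

View pics/p1.png

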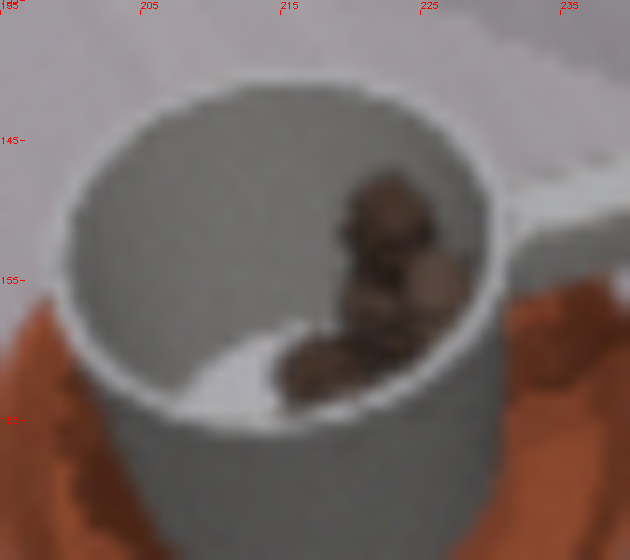

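View pics/p2.png

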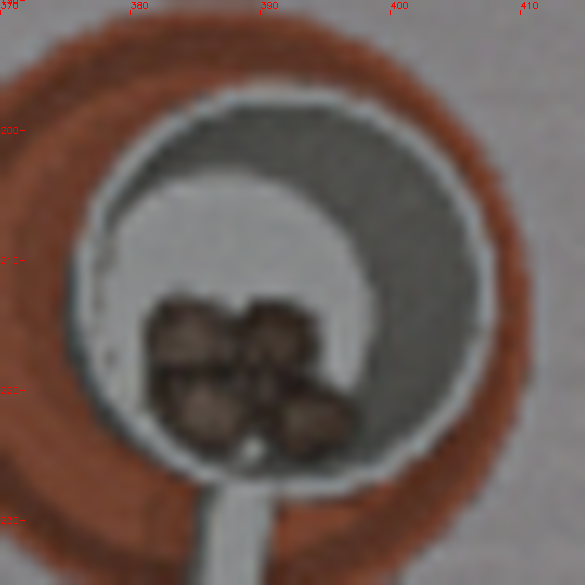

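Cup and saucer centres agree within about 3 mm, the cup stands flat, the paddle is at rest and nothing is loose. I'm handing it in.

```bash
python3 -c "
from plant import manip,monitor
print(manip.job_done(), monitor.get_obs()['t'])"
```

```text
the job is handed in; nothing more can be done
the job is handed in; nothing more can be done
```

The job is handed in: the white cup with the pebbles stands in the middle of the terracotta saucer, released, at about 17.6 s of the 59 s allowed. No verdict was reported.

I gripped the cup by its handle, pushed the paddle back about 30 mm with the rim, and all six pebbles slid in. I then carried it across, lowered it until it touched, opened the fingers and backed away.

Last checks:
- **Position:** the cup's axis is within about 1–2 mm of the saucer's centre in each camera view, against a 22 mm limit. The cup looks flat and upright.
- **Dispenser and surroundings:** the paddle is back at rest, the chute is empty, nothing is loose on the table, and the pots and tub have not moved.
- **Pebble count:** I counted six in the cup after the push, and the wrist carried about 1 N more, roughly the weight of six. In the final pictures some are hidden by the stacking, so six could not be counted again there.
- **Disagreements:** the two cameras differed by 3–4 mm in y, and heights measured from both came out 5–10 mm low for most things. I used the stated heights, checked the scene view against the gripper's position, and compared cup and saucer within the same view. On lowering, the cup also touched about 2 mm earlier than expected, probably from a slight droop in the grip.

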